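Lock the knife jig, drive the ferrule punch with the mallet, park the mallet, unlock

TASK

Crimp the brass ferrule of the knife in the green jig: throw the red-ball clamp lever over to its locked side (away from the robot), then drive the brass-headed punch all the way down with the face of the orange mallet and let it spring back. Then stand the mallet upright on its face, wholly on the round blue pad, let go of it, and throw the lever back to its unlocked side. Do not press the punch while the clamp is unlocked or with the gripper itself, and leave the other things on the bench where they are.

Things in the scene. Friction and masses are not known exactly. Their poses are not given: they have to be found in the camera images.
- jig: Fixed green bed 110 (x) x 210 (y) x 30 mm high; origin under its centre, z up, +x away from the robot. A knife lies along its y, 46 mm up, blade out to y = +160. Two steel portals stand across it, each 82 (x) x 40 (y) mm, top at 84 mm: at y = -50 with the lever, at y = +55 with the punch.
- lever_hinge (a point): Hinge axis of the clamp lever, at jig (0, -50, 98) mm; the axis runs along the jig's y, so the lever swings in the jig's x-z plane.
- lever (a joint): Clamp lever angle, rad: 0 = unlocked (leans 0.75 rad from vertical towards the jig's -x, the robot's side), 1.5 = locked (leans 0.75 rad towards +x). Its ball is heavy: from either side of the middle (0.75) it falls to the nearer end stop by itself and stays there. About 3 N at the ball turns it.
- lever_ball (a point): Centre of the red ball, 32 mm diameter, at the end of the lever, 85 mm from the hinge axis; the lever is a bare steel rod 13 mm thick below it. The ball's height is 160 mm at either end stop, 183 mm in the middle.
- punch_top (a point): Centre of the top of the punch's round brass head (34 mm diameter, 10 mm thick), at jig (0, +55, 129) mm when up; below it is a fixed steel guide with its top at 102 mm.
- punch (a joint): Punch depth, m: 0 = up, 0.015 = fully down at its stop. The return spring takes about 4 N to start it and 10 N at the bottom.
- mallet: Loose mallet, 0.33 kg, 176 mm long, standing on its lower face, handle level. Origin at face level, midway along; +x along the handle to the head, z up. Orange head: upright cylinder 46 mm diameter, 76 mm high, axis at x = +65. Black handle: bar 20 wide (y), 24 high, centred 40 mm above the face, from the head to x = -88. Mass centre 10 mm handle-side of the head axis.
- mallet_face (a point): Centre of the mallet's lower striking face.
- pad: Blue round pad for the mallet, 120 mm in diameter, 6 mm thick, fixed; origin at the centre of its underside. Free of other things.
- oilcan: Bystander: red oil can, 68 mm diameter, 160 mm high to the tip of its spout (spout leans 34 mm to its +x); origin at the centre of its underside.
- tray: Bystander: aluminium tray of brass ferrules, 100 x 120 x 45 mm; origin at the centre of its underside.
- bottle: Bystander: white bottle with a red cap, 54 mm diameter, 190 mm high, standing behind the jig near the punch; origin at the centre of its underside.
- can: Bystander: yellow can, 50 mm diameter, 150 mm high, standing near the punch on the robot's side; origin at the centre of its underside.
- blank: Bystander: turned wooden knife handle standing on end before the jig, 36 mm diameter, 115 mm high; origin at the centre of its underside.
- knife_a: Bystander: knife lying beside the jig on its lever side, 200 mm long, 25 mm high, handle to its -x; origin on the bench at mid length.
- knife_b: Bystander: the same kind of knife, lying beyond the jig.
Things that resemble listed ones, but are neither listed nor needed, are in the scene too. Leave any brown or turquoise look-alike of the pad alone.

How it is judged:
On the way, in this order (a step that is already met when the one before it is completed fails the run):
1. the clamp lever is locked (value of joint lever above 1.38 rad), for 0.2 s.
2. the mallet drives the punch down (12 mm or more) with the clamp locked (value of joint lever above 1.38 rad and value of joint punch above 0.012 m and contact force between mallet and punch above 1 N).
3. the mallet stands released on the blue pad, the clamp still locked (horizontal distance between mallet_face and pad below 0.04 m and z of mallet_face in the frame of pad between 0.002 and 0.01 m and angle between mallet's own z axis and vertical below 0.1 rad and linear speed of mallet below 0.02 m/s and contact force between the fingers and mallet below 0.1 N and value of joint lever above 1.38 rad), for 0.3 s.
4. the clamp lever is unlocked (value of joint lever below 0.12 rad), for 0.2 s.
At the end, for the whole second after the job is handed in: The lever is back at its unlocked stop (within 0.12 rad), the punch is up (within 3 mm), and the mallet stands still and released on its face on the blue pad, its face centre within 40 mm of the pad's centre and upright within 0.1 rad (value of joint lever below 0.12 rad and value of joint punch below 0.003 m and horizontal distance between mallet_face and pad below 0.04 m and z of mallet_face in the frame of pad between 0.002 and 0.01 m and angle between mallet's own z axis and vertical below 0.1 rad and linear speed of mallet below 0.02 m/s and contact force between the fingers and mallet below 0.1 N); the robot touches nothing.
It fails at once if the punch is pressed 5 mm or more while the clamp is not locked (value of joint punch above 0.005 m and value of joint lever below 1.3 rad).
It fails at once if the gripper or arm presses the punch (over 2 N) (contact force between any of the fingers, the arm and punch above 2 N).
It fails at once if a bystander (oil can, tray, bottle, yellow can, wooden handle, either knife) is moved more than 30 mm (distance of any of oilcan, tray, bottle, can, blank, knife_a, knife_b from where it was at the start of the episode above 0.03 m).
It fails at once if the oil can, bottle, yellow can or standing wooden handle is tipped over (angle between any of oilcan, bottle, can, blank's own z axis and vertical above 0.5 rad).
It also fails if it takes over 72 s, if anything falls off the work surface, if the arm or the gripper's body presses on something with over 40 N, if the wrist force passes 120 N, or if a joint passes its speed limit or range.

ROBOT

A 6-joint arm with a two-finger parallel gripper is mounted at the origin on the work surface. World frame = base frame: x ahead of the robot, y to its left, z up, the work surface at z = 0. Lengths are in m, angles in rad, forces in N, time in s.
With the tool pointing down it reaches from about 0.375 to 0.9 m from the base axis. Payload 3.1 kg.
Tool frame: the origin (TCP) lies between the finger pads; the fingertips stand 8 mm ahead of it and the grasp point (between the pads) lies 11 mm behind it; z points along the fingers, y is the line along which they close (so a half turn about z gives the same grasp; the last joint's range is limited). The gripper opens to 87 mm and grips with 3 to 60 N. Pads are 19 mm wide; open, the fingers measure 117 mm over their backs; the gripper's body (75 mm by 190 mm) begins 51 mm behind the grasp point.
Start: joints at [-1.335, 0.527, 1.433, -0, 1.181, -0.178], TCP at [0.251, -0.572, 0.195] pointing down, gripper open.
Joint ranges: [-3.08, 3.08], [-0.75, 2.2], [0.22, 2.44], [-1.43, 4.57], [0, 2.65], [-2.85, 2.85]. Speed limits (rad/s): [2.79, 2.79, 3.14, 3.14, 3.14, 3.14].

INTERFACE

Orientations are given as a unit quaternion [x, y, z, w].
In Python, from rig import robot gives the robot as it stands.
- The arm moves only by the tool move_arm, never from a script. Its argument "motion" is text: rows parted by semicolons, each of 5 numbers parted by spaces: the opening, from -1 (shut) to 1 (fully open), then the shift along the tool's x, y, z normalised to -1 to 1, where 1 is 0.2 m, then the turn about the tool's z normalised to -1 to 1, where 1 is pi rad. A call has 1 to 12 rows; each row is the pose to reach, as a shift and turn from the pose commanded when the call began, along the tool's axes at that moment, turning the shorter way round; what a row does not reach only later rows make up. A row lasts 1/12 s, in which the tool goes at most 41.7 mm and 7.16 degrees, less where a joint would pass 70% of its speed; a pose out of reach is approached as far as the arm can. A call with a number of a shift or a turn outside -1 to 1 is refused whole. A call with a gripper value outside its range is refused whole. The fingers move at their own pace and stop on an object; "newtons" is the grip in N (left out, the last holds). Time passes only in rows, so rows that repeat a pose let the fingers close. It gives the time, the measured TCP pose, the force, the opening and the grip force at its end, in the units of the state.
- robot.get_obs(): the state, without advancing time (a new reading comes with each control period).
- robot.camera(name): name is "scene" or "top" or "wrist"; returns (picture, depth): 384x512x3 uint8, red, green, blue; 384x512 float32, m along the optical axis (not along the pixel's ray), 0 where there is no reading.
- robot.camera_model(name): a dict with "mtx" (3x3 intrinsics, pixels), "D" ([k1, k2, p1, p2, k3] as OpenCV has them; the pictures are not rectified), "position" and "attitude" of the camera in the world. Camera axes: x right, y down, z forward; pixel columns grow to the right and rows downward; lengths in m; the calibration is good to about 2 mm. A picture is of the moment at which its call begins: read the wrist's pose just before it. camera_model takes no time and is no camera call; for the wrist camera it gives the pose at the moment of the call.
- robot.hand_in(): hands the job in; it is judged then, once.
The state is a dict: "time": time; "q": joint angles; "joint_velocities": joint speeds; "joint_torque": joint torques, N m; "position": TCP position; "tool_rot": TCP orientation; "ft_force": force on the tool from outside, world axes, zero at the start; "moment": the same for the moment, N m; "grip_width": finger opening in m; "grip_force": force on a finger pad.
Only numpy, scipy, OpenCV 4.12 (cv2) and the standard library are available. Lean on these libraries where they do the work, as an engineer would, in place of code of your own. Each camera call takes 0.05 s, during which the arm holds its last target. There are 200 camera calls.

## Working session

There is one attempt and no reset: what is moved stays moved. The work goes in short steps, Python scripts to look and compute and a tool call to move; the robot and the scene stay as the last step left them, time stands still between calls to the robot, and variables do not carry over. Pictures are saved under pics/ and viewed, at most 10 in all, crops included, and the job is handed in when it is done.

Besides the shell and the picture viewer there is one more tool, called after "Emit:" by a JSON object that holds its "op" and its "data". move_arm: Moves the arm, as the interface text tells. Its arguments: {"type":"object","properties":{"motion":{"type":"string"},"newtons":{"type":"number"}},"required":["motion"]}

```bash
mkdir -p pics; ls
cat > h.py <<'E'
from rig import robot
import numpy as np, cv2
from scipy.spatial.transform import Rotation as R
def cam(n):
    m=robot.camera_model(n); im,d=robot.camera(n); return im,d,m
def att(m):
    a=np.array(m["attitude"],float)
    return a if a.shape==(3,3) else R.from_quat(a).as_matrix()
def cloud(d,m):
    h,w=d.shape; uv=np.stack(np.meshgrid(np.arange(w),np.arange(h)),-1).reshape(-1,1,2).astype(np.float64)
    n=cv2.undistortPoints(uv,np.array(m["mtx"]),np.array(m["D"])).reshape(h,w,2)
    p=np.dstack([n,np.ones((h,w))])*d[...,None]
    return p@att(m).T+np.array(m["position"])
E
python3 - <<'E'
from h import *
print(robot.get_obs())
for n in("top","scene"):
    im,d,m=cam(n); print(n,m)
    np.savez(f"{n}.npz",im=im,d=d,P=cloud(d,m))
    cv2.imwrite(f"pics/{n}.png",cv2.resize(im[...,::-1],(800,600)))
E
```

```text
pics
{'time': 0.0, 'q': array([-1.33552942e+00,  5.28450519e-01,  1.43390990e+00, -3.26517432e-05,
        1.18139440e+00, -1.78523359e-01]), 'joint_velocities': array([ 9.88723537e-05,  1.01740198e-03, -2.86178380e-03, -1.47212565e-03,
        3.49037307e-04,  9.72989729e-05]), 'joint_torque': array([ 3.75257505e-04, -4.40039706e+01, -1.76593423e+01,  6.32227748e-02,
        5.80560474e-02, -1.51222398e-04]), 'position': array([ 0.251117  , -0.57146234,  0.1938789 ]), 'tool_rot': array([ 9.78671591e-01,  2.05428206e-01, -4.57590773e-05, -1.08022238e-03]), 'ft_force': array([ 0.48299008,  0.21746935, -1.35401735]), 'moment': array([0.00725156, 0.01021081, 0.00830294]), 'grip_force': 0.0, 'grip_width': 0.08685473318962299}
top {'mtx': array([[435.61321728,   0.        , 254.60912423],
       [  0.        , 435.61321728, 193.85063616],
       [  0.        ,   0.        ,   1.        ]]), 'D': array([0.04942871, 0.        , 0.        , 0.        , 0.        ]), 'position': array([0.27038415, 0.03943435, 1.62862053]), 'attitude': array([ 0.71555559, -0.69103551,  0.07218318, -0.07238578])}
scene {'mtx': array([[404.04656418,   0.        , 256.80441992],
       [  0.        , 404.04656418, 185.58575585],
       [  0.        ,   0.        ,   1.        ]]), 'D': array([0.01743791, 0.        , 0.        , 0.        , 0.        ]), 'position': array([ 1.11454737, -0.72001048,  0.92741668]), 'attitude': array([ 0.86086484,  0.28373756, -0.12938993, -0.40207335])}
```

View pics/top.png

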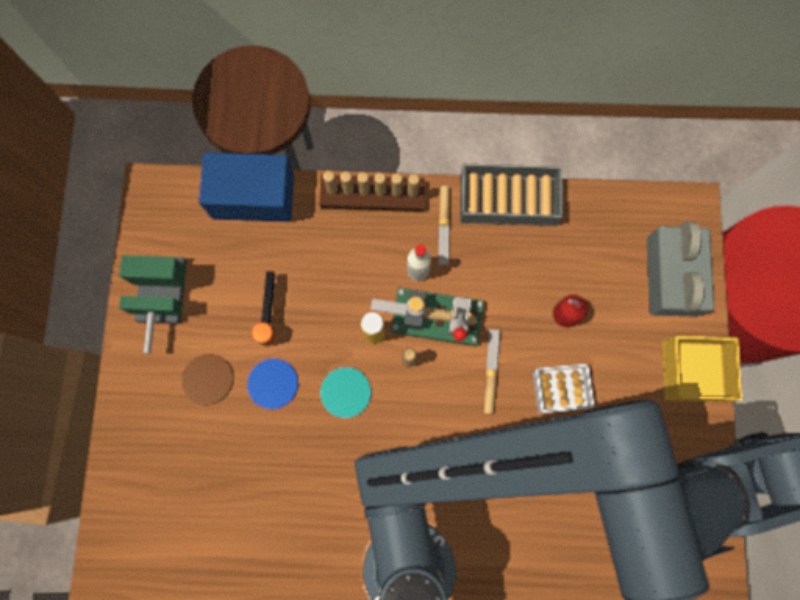

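View pics/scene.png

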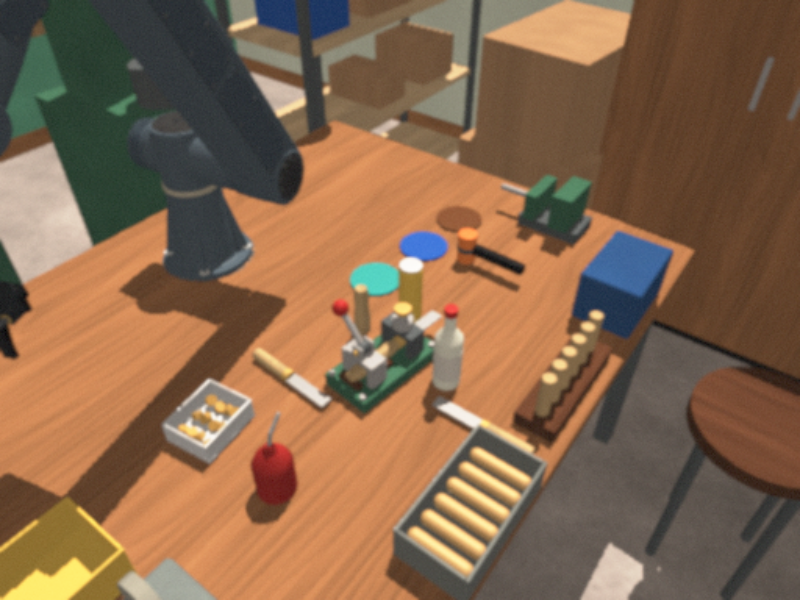

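The top view shows the jig at about (437,318), red ball (459,334), punch head (416,305), mallet head (263,333) with its handle towards (269,272), and blue pad (272,384). The yellow can is at (372,325), the bottle at (419,262) and the blank at (409,357).

```bash
cat > seg.py <<'E'
from h import *
for n in("top","scene"):
    z=np.load(n+".npz"); im,P=z["im"],z["P"]; hsv=cv2.cvtColor(im,cv2.COLOR_RGB2HSV).astype(int)
    H,S,V=hsv[...,0],hsv[...,1],hsv[...,2]; X,Y,Z=P[...,0],P[...,1],P[...,2]
    on=(z["d"]>0)&(X>.35)&(X<.9)&(Y<.6)&(Y>-.2)
    def rep(name,m):
        m=m&on
        if m.sum()<3: print(n,name,"none");return
        p=P[m]; print(n,name,m.sum(),"med",np.median(p,0).round(4),"mean",p.mean(0).round(4),"lo",np.percentile(p,3,0).round(3),"hi",np.percentile(p,97,0).round(3))
    jig=(X>.5)&(X<.72)&(Y>-.12)&(Y<.2)
    rep("ball",((H<6)|(H>174))&(S>150)&(Z>.13)&(Z<.21)&jig&(X<.63))
    rep("brass",(H>12)&(H<30)&(S>110)&(Z>.115)&(Z<.14)&jig&(Y<.1))
    rep("pad",(H>105)&(H<125)&(S>150)&(Z<.03)&(Z>-.01)&(Y>.2))
    rep("malhead",(H>4)&(H<16)&(S>190)&(Z>.03)&(Y>.2)&(Z<.1))
    rep("malheadtop",(H>4)&(H<16)&(S>190)&(Z>.068)&(Y>.2)&(Z<.1))
    rep("handle",(V<60)&(Z>.03)&(Z<.07)&(Y>.2)&(Y<.4)&(X>.55))
    rep("handletop",(V<60)&(Z>.046)&(Z<.06)&(Y>.2)&(Y<.4)&(X>.55))
    g=(H>55)&(H<95)&(S>80)&(Z>.015)&(Z<.045)&jig
    rep("green",g)
    rep("cantop",(Z>.135)&(Z<.165)&(X>.5)&(X<.65)&(Y>.08)&(Y<.2))
    rep("blanktop",(Z>.105)&(Z<.125)&(X>.45)&(X<.56)&(Y>-.0)&(Y<.12))
    rep("bottle",(Z>.1)&(Z<.2)&(X>.66)&(X<.8)&(Y>-.1)&(Y<.12))
    if n=="top":
        r=cv2.minAreaRect(P[g&on][:,:2].astype(np.float32)); print(r)
        k=(V<60)&(Z>.03)&(Z<.07)&(Y>.2)&(Y<.4)&(X>.55)&on
        print("handle rect",cv2.minAreaRect(P[k][:,:2].astype(np.float32)))
E
python3 seg.py
python3 - <<'E'
from h import *
z=np.load("top.npz"); c=z["im"][165:240,225:325,::-1]
cv2.imwrite("pics/jig.png",cv2.resize(c,(800,600),interpolation=cv2.INTER_CUBIC))
E
```

```text
top ball 51 med [ 0.5107 -0.0901  0.1726] mean [ 0.5108 -0.0896  0.1715] lo [ 0.501 -0.104  0.164] hi [ 0.522 -0.077  0.178]
top brass 73 med [0.583  0.0053 0.128 ] mean [0.5817 0.0084 0.1281] lo [ 0.525 -0.009  0.122] hi [0.597 0.073 0.135]
top pad 770 med [0.4053 0.3383 0.0053] mean [0.4198 0.34   0.0059] lo [ 0.356  0.287 -0.002] hi [0.805 0.392 0.02 ]
top malhead 32 med [0.5101 0.3424 0.0699] mean [0.5186 0.3438 0.0656] lo [0.494 0.335 0.041] hi [0.623 0.355 0.077]
top malheadtop 21 med [0.516  0.3423 0.0714] mean [0.5147 0.3442 0.0725] lo [0.494 0.336 0.068] hi [0.534 0.358 0.078]
top handle 195 med [0.6281 0.35   0.0501] mean [0.6792 0.3423 0.0495] lo [0.555 0.319 0.032] hi [0.891 0.364 0.066]
top handletop 131 med [0.6171 0.352  0.0512] mean [0.6397 0.3493 0.0517] lo [0.556 0.319 0.046] hi [0.864 0.361 0.059]
top green 391 med [ 0.5512 -0.0339  0.0288] mean [ 0.5664 -0.0261  0.0289] lo [ 0.522 -0.08   0.022] hi [0.625 0.046 0.035]
top cantop 154 med [0.5318 0.1019 0.1492] mean [0.5313 0.1023 0.1487] lo [0.51  0.082 0.138] hi [0.553 0.122 0.155]
top blanktop 61 med [0.4714 0.01
[... 960 characters left out ...]
 0.3497 0.0467] mean [0.6122 0.3497 0.0459] lo [0.556 0.344 0.036] hi [0.667 0.357 0.054]
scene handletop 84 med [0.6112 0.3507 0.0505] mean [0.6124 0.3504 0.0502] lo [0.556 0.344 0.046] hi [0.669 0.357 0.054]
scene green 330 med [ 0.626  -0.0424  0.0287] mean [ 0.6202 -0.0436  0.0276] lo [ 0.542 -0.116  0.017] hi [0.64  0.03  0.033]
scene cantop 161 med [0.5384 0.0974 0.1489] mean [0.5378 0.0991 0.1469] lo [0.516 0.082 0.136] hi [0.557 0.123 0.152]
scene blanktop 128 med [0.5283 0.0799 0.1133] mean [0.5148 0.056  0.1137] lo [0.464 0.006 0.106] hi [0.559 0.104 0.123]
scene bottle 396 med [ 0.7014 -0.0075  0.1317] mean [ 0.7008 -0.0074  0.1405] lo [ 0.679 -0.024  0.103] hi [0.72  0.012 0.19 ]
```

View pics/jig.png

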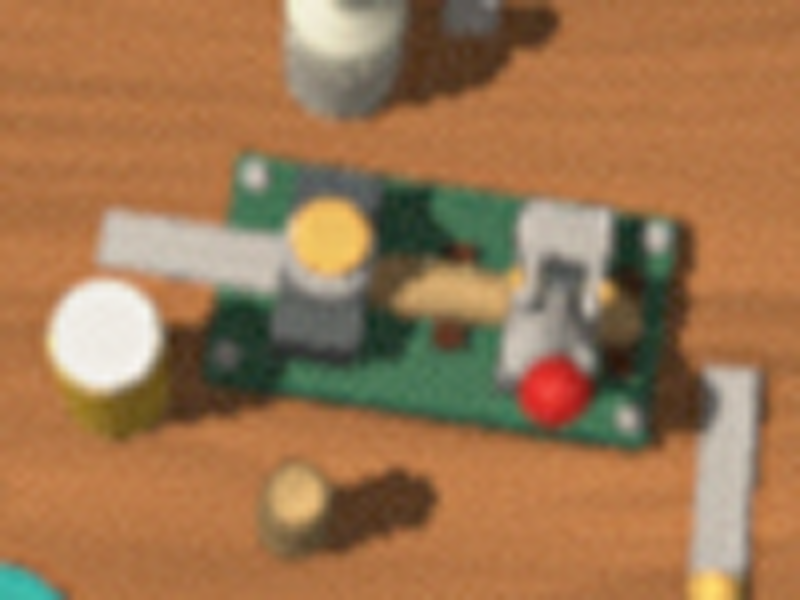

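The crop shows the bed corners at (242,152), (676,222), (645,448) and (205,385), the ball at (554,390), the punch head at (330,236), the can top at (106,335) and the blank top at (298,497).

```bash
cat >> h.py <<'E'
def ray(m,uv,z):
    n=cv2.undistortPoints(np.array(uv,float).reshape(-1,1,2),np.array(m["mtx"]),np.array(m["D"])).reshape(-1,2)
    r=np.c_[n,np.ones(len(n))]@att(m).T; p=np.array(m["position"])
    return p+r*((np.array(z)-p[2])/r[:,2])[:,None]
E
python3 - <<'E'
from h import *
m=robot.camera_model("top")
c=np.array([(242,152),(676,222),(645,448),(205,385),(554,390),(330,236),(106,335),(298,497)],float)
uv=np.c_[225+c[:,0]/8,165+c[:,1]/8]-.5
p=ray(m,uv,[.03]*4+[.160,.129,.15,.115]); print(p.round(4)); print("jig",p[:4].mean(0))
d=(p[0]+p[3]-p[1]-p[2])[:2]; print("yaw",np.degrees(np.arctan2(-d[0],d[1])), np.linalg.norm(d)/2)
yaw=np.arctan2(-d[0],d[1])
Rz=R.from_euler('z',yaw).as_matrix()
jf=(p-p[:4].mean(0))@Rz; print("in jig frame",jf.round(4)[4:])
z=np.load("top.npz")
for a,(r0,r1,c0,c1) in {"a":(160,270,145,220)}.items():
    cv2.imwrite("pics/mal.png",cv2.resize(z["im"][r0:r1,c0:c1,::-1],None,fx=5,fy=5,interpolation=cv2.INTER_CUBIC))
E
```

```text
[[ 0.6422  0.0465  0.03  ]
 [ 0.6157 -0.1579  0.03  ]
 [ 0.5083 -0.1446  0.03  ]
 [ 0.5306  0.0599  0.03  ]
 [ 0.5125 -0.0906  0.16  ]
 [ 0.5827  0.0061  0.129 ]
 [ 0.5314  0.1017  0.15  ]
 [ 0.4687  0.0164  0.115 ]]
jig [ 0.57421798 -0.04901803  0.03      ]
yaw -6.805445945244472 0.20589298384409863
in jig frame [[-0.0563 -0.0486  0.13  ]
 [ 0.0019  0.0558  0.099 ]
 [-0.0604  0.1446  0.12  ]
 [-0.1125  0.0524  0.085 ]]
```

View pics/mal.png

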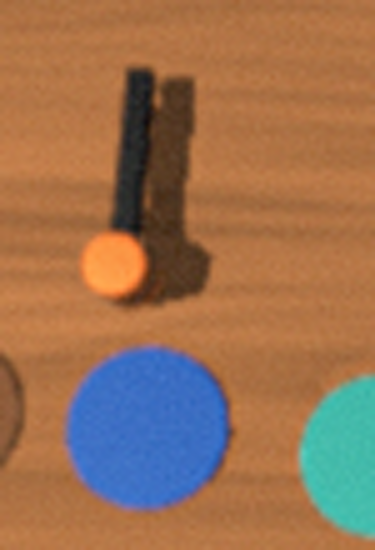

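The mallet crop shows the head top centre at (114,264), the handle axis from (125,233) to its end at (140,70), and the blue pad centre at (148,428).

Run:
```python
from h import *
m=robot.camera_model("top")
c=np.array([(114,264),(125,228),(140,72),(148,428)],float)
p=ray(m,np.c_[145+c[:,0]/5,160+c[:,1]/5]-.4,[.076,.052,.052,.006]);print(p.round(4))
for a,b in((0,2),(1,2)):
    d=p[b]-p[a];print("handle yaw",np.degrees(np.arctan2(d[1],d[0])),np.linalg.norm(d[:2]))
yaw=np.radians(-6.8);X=np.array([np.cos(yaw),np.sin(yaw)]);Y=np.array([-X[1],X[0]]);J=np.array([.5742,-.0490])
o=robot.get_obs();t=R.from_quat(o["tool_rot"]).as_matrix()
tgt=np.r_[J-.11*X-.05*Y,.158]; print(tgt, "shift/0.2",((tgt-o["position"])@t/.2).round(4), "toolx yaw",np.degrees(np.arctan2(t[1,0],t[0,0])))
```

```text
[[0.5137 0.3568 0.076 ]
 [0.5444 0.3557 0.052 ]
 [0.6625 0.3533 0.052 ]
 [0.4028 0.3366 0.006 ]]
handle yaw -1.343552245836288 0.14889082320075517
handle yaw -1.161121665817051 0.11816484237602234
[ 0.4590536  -0.08562384  0.158     ] shift/0.2 [ 1.9286 -1.8062  0.1839] toolx yaw 23.71137673271893
```

Emit:
{"op": "move_arm", "data": {"motion": "-1 0.96 -0.9 0 0.169; -1 0.96 -0.9 0 0.169; -1 0.96 -0.9 0 0.169; -1 0.96 -0.9 0 0.169; -1 0.96 -0.9 0 0.169; -1 0.96 -0.9 0 0.169; -1 0.96 -0.9 0 0.169; -1 0.96 -0.9 0 0.169", "newtons": 20}}

```text
time: 0.77
position: [0.3551, -0.326, 0.1946]
tool_rot: [0.998, -0.056, -0.001, -0.001]
ft_force: [0.3, -1.2, -0.6]
grip_width: 0.0416
grip_force: 0.0
```

```bash
cat >> h.py <<'E'
yaw=np.radians(-6.8);JX=np.array([np.cos(yaw),np.sin(yaw)]);JY=np.array([-JX[1],JX[0]]);J=np.array([.5742,-.0490])
def to(x,y,z,yawx=None):
    o=robot.get_obs();t=R.from_quat(o["tool_rot"]).as_matrix(); y0=np.degrees(np.arctan2(t[1,0],t[0,0]))
    print("t",o["time"],"pos",o["position"].round(4),"yawx",y0.round(2),"q6",o["q"][5].round(2),"shift",((np.array([x,y,z])-o["position"])@t/.2).round(4), "turn",None if yawx is None else round((y0-yawx)/180,4))
def jig(x,y): return J+x*JX+y*JY
E
python3 -c "
from h import *
to(*jig(-.11,-.05),.158,-6.8)"
```

```text
t 0.7667 pos [ 0.3551 -0.326   0.1946] yawx -6.45 q6 0.71 shift [ 0.3819 -1.2523  0.1856] turn 0.0019
```

Emit:
{"op": "move_arm", "data": {"motion": "-1 0.38 -1 0 0; -1 0.38 -1 0 0; -1 0.38 -1 0 0; -1 0.38 -1 0 0; -1 0.38 -1 0 0; -1 0.38 -1 0 0; -1 0.38 -1 0 0; -1 0.38 -1 0 0"}}

```text
time: 1.43
position: [0.454, -0.1418, 0.1948]
tool_rot: [0.998, -0.058, 0.0, 0.001]
ft_force: [-0.6, -1.1, -0.8]
grip_width: 0.0008
grip_force: 0.0
```

```bash
python3 -c "
from h import *
to(*jig(-.11,-.05),.158,-6.8)"
```

```text
t 1.4333 pos [ 0.454  -0.1418  0.1948] yawx -6.67 q6 1.15 shift [-0.0074 -0.2819  0.1835] turn 0.0007
```

Emit:
{"op": "move_arm", "data": {"motion": "-1 0 -0.28 0.18 0; -1 0 -0.28 0.18 0; -1 0 -0.28 0.18 0; -1 0.06 -0.28 0.18 0; -1 0.13 -0.28 0.18 0; -1 0.2 -0.28 0.18 0; -1 0.28 -0.28 0.18 0; -1 0.36 -0.28 0.18 0; -1 0.44 -0.28 0.18 0; -1 0.52 -0.28 0.18 0; -1 0.6 -0.28 0.18 0; -1 0.6 -0.28 0.18 0"}}

```text
time: 2.43
position: [0.5829, -0.1033, 0.1594]
tool_rot: [0.998, -0.06, 0.003, 0.001]
ft_force: [1.2, -0.8, -0.0]
grip_width: 0.0006
grip_force: 0.0
```

```bash
python3 -c "
from h import *
im,d,m=cam('top'); P=cloud(d,m); hs=cv2.cvtColor(im,cv2.COLOR_RGB2HSV)
k=((hs[...,0]<6)|(hs[...,0]>174))&(hs[...,1]>150)&(abs(P[...,0]-.58)<.11)&(abs(P[...,1]+.09)<.06)
print(k.sum(),((P[k]-np.r_[J,0])[:,:2]@np.c_[JX,JY]).mean(0),P[k].mean(0))
cv2.imwrite('pics/lk.png',cv2.resize(im[140:260,200:360,::-1],None,fx=5,fy=5))
to(.5137,.3568,.25,-1.2)"
```

```text
0 [nan nan] [nan nan nan]
t 2.4833 pos [ 0.5805 -0.1023  0.159 ] yawx -6.86 q6 1.33 shift [-0.6052 -2.2384 -0.4589] turn -0.0315<string>:5: RuntimeWarning: Mean of empty slice.
  ret = um.true_divide(
```

View pics/lk.png

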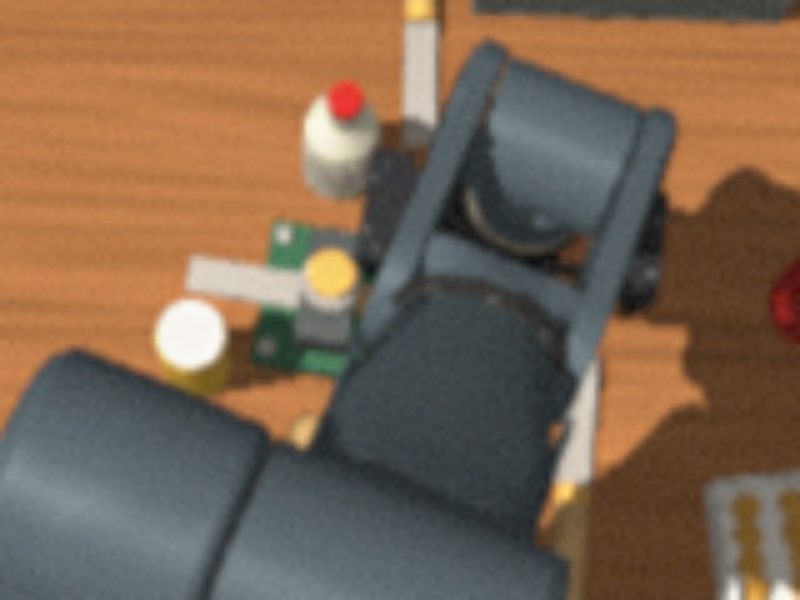

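The arm hides the ball; the bottle, can and punch are undisturbed. I'll rise and check from the scene camera.

Emit:
{"op": "move_arm", "data": {"motion": "-1 0 0 -0.5 0; -1 0 0 -0.5 0; -1 0 0 -0.5 0; -1 -0.3 -1 -0.5 0; -1 -0.3 -1 -0.5 0; -1 -0.3 -1 -0.5 0; -1 -0.3 -1 -0.5 0; 1 -0.3 -1 -0.5 0; 1 -0.3 -1 -0.5 0"}}

```text
time: 3.23
position: [0.5394, 0.1119, 0.2589]
tool_rot: [0.998, -0.056, -0.002, -0.002]
ft_force: [0.8, -0.3, -0.5]
grip_width: 0.0075
grip_force: 0.0
```

```bash
cat > ball.py <<'E'
from h import *
im,d,m=cam('scene'); P=cloud(d,m); hs=cv2.cvtColor(im,cv2.COLOR_RGB2HSV)
k=((hs[...,0]<6)|(hs[...,0]>174))&(hs[...,1]>150)&(abs(P[...,0]-.57)<.11)&(abs(P[...,1]+.09)<.06)&(P[...,2]>.1)
print(k.sum(),((P[k][:,:2]-J)@np.c_[JX,JY]).mean(0),P[k].mean(0))
E
python3 ball.py; python3 -c "
from h import *
to(.5137,.3568,.25,-1.2)"
```

```text
67 [-0.04705763 -0.05218402] [ 0.5212946  -0.09524512  0.16856946]
t 3.2833 pos [0.5407 0.1088 0.2589] yawx -6.45 q6 1.68 shift [-0.2735 -1.2172  0.0448] turn -0.0292
```

```bash
python3 -c "
from h import *
im,d,m=cam('scene')
cv2.imwrite('pics/s2.png',cv2.resize(im[130:280,150:350,::-1],None,fx=4,fy=4,interpolation=cv2.INTER_CUBIC))"
```

```text
(no output)
```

View pics/s2.png

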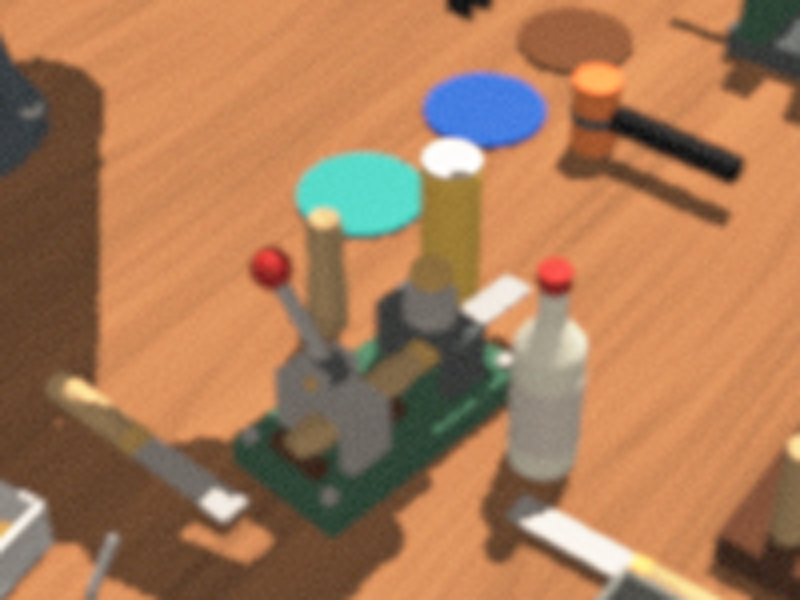

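The lever is still (or again) on the unlocked side: ball at (270,267) in the crop, rod leaning towards the robot. Nothing else has moved. I'll retry in stages and look mid-push.

```bash
python3 -c "
from h import *
to(*jig(-.115,-.05),.259,-6.8)"
```

```text
t 3.3333 pos [0.5417 0.1068 0.2589] yawx -6.58 q6 1.68 shift [-3.2540e-01  1.0032e+00  1.0000e-03] turn 0.0012
```

Emit:
{"op": "move_arm", "data": {"motion": "-1 -0.33 1 0 0; -1 -0.33 1 0 0; -1 -0.33 1 0 0; -1 -0.33 1 0 0; -1 -0.33 1 0 0; -1 -0.33 1 0 0; -1 -0.33 1 0.5 0; -1 -0.33 1 0.5 0; -1 -0.33 1 0.5 0; -1 -0.33 1 0.5 0; -1 -0.33 1 0.5 0"}}

```text
time: 4.25
position: [0.4535, -0.0854, 0.1584]
tool_rot: [0.998, -0.06, -0.001, -0.0]
ft_force: [-0.1, -0.2, 0.5]
grip_width: 0.0004
grip_force: 0.0
```

```bash
python3 ball.py; python3 -c "
from h import *
to(*jig(-.03,-.05),.158,-6.8)
im,d,m=cam('wrist')
cv2.imwrite('pics/w1.png',cv2.resize(im[...,::-1],(640,480)))"
```

```text
73 [-0.04743506 -0.05114461] [ 0.5210429  -0.09416833  0.168395  ]
t 4.3 pos [ 0.4547 -0.0856  0.1595] yawx -6.81 q6 1.26 shift [ 0.4215 -0.0023  0.008 ] turn -0.0001
```

View pics/w1.png

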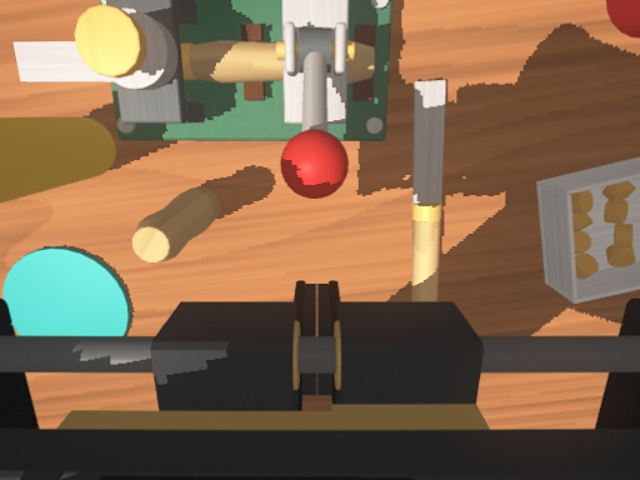

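The ball at (314,164) is straight ahead of the closed fingers at (317,345).

Emit:
{"op": "move_arm", "data": {"motion": "-1 0.1 0 0 0; -1 0.17 0 0 0; -1 0.24 0 0 0; -1 0.3 0 0 0; -1 0.36 0 0 0; -1 0.42 0 0 0; -1 0.42 0 0 0"}}

```text
time: 4.93
position: [0.5417, -0.0953, 0.1613]
tool_rot: [0.998, -0.058, 0.004, 0.001]
ft_force: [0.3, 0.4, 0.1]
grip_width: 0.0005
grip_force: 0.0
```

```bash
python3 ball.py; python3 -c "
from h import *
to(*jig(.02,-.05),.158,-6.8)
im,d,m=cam('wrist'); im2,_,_=cam('scene')
a=cv2.resize(im[...,::-1],(400,300)); b=cv2.resize(im2[150:270,180:340,::-1],(400,300))
cv2.imwrite('pics/w2.png',np.hstack([a,b]))"
```

```text
76 [-0.04498403 -0.05307603] [ 0.52324799 -0.09637638  0.171335  ]
t 4.9833 pos [ 0.5397 -0.0947  0.1607] yawx -6.68 q6 1.31 shift [0.244  0.0031 0.0148] turn 0.0007
```

View pics/w2.png

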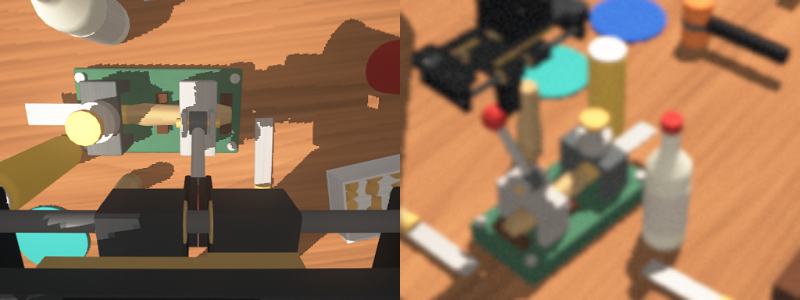

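```bash
python3 -c "
from h import *
im,d,m=cam('wrist'); P=cloud(d,m); print(m['position'],att(m).round(2).tolist(),robot.get_obs()['position'])
print('body depth',d[250:380:20,254].round(3))
for r in range(150,330,12): print(r,d[r,253].round(3),P[r,253].round(4),im[r,253],' | jigx',((P[r,253,:2]-J)@JX).round(3))
hs=cv2.cvtColor(im,cv2.COLOR_RGB2HSV);k=((hs[...,0]<6)|(hs[...,0]>174))&(hs[...,1]>150)&(P[...,2]>.1)
print(k.sum())
if k.sum(): print(P[k].mean(0),np.argwhere(k).mean(0))
to(0,0,0)
"; python3 ball.py
```

```text
[ 0.61743353 -0.10241979  0.35070005] [[-0.12, -0.95, -0.29], [-0.99, 0.11, 0.03], [0.0, 0.29, -0.96]] [ 0.53700973 -0.09381513  0.1595872 ]
body depth [0.153 0.09  0.087 0.413 0.081 0.071 0.066]
150 0.243 [ 0.5753 -0.0976  0.1097] [78 77 72]  | jigx 0.007
162 0.243 [ 0.5666 -0.0965  0.1122] [123 116 109]  | jigx -0.002
174 0.239 [ 0.5589 -0.0956  0.1189] [123 115 110]  | jigx -0.01
186 0.232 [ 0.5523 -0.0948  0.1281] [124 115 109]  | jigx -0.016
198 0.227 [ 0.5458 -0.0941  0.1358] [123 114 108]  | jigx -0.023
210 0.223 [ 0.5389 -0.0932  0.1416] [124 115 109]  | jigx -0.03
222 0.217 [ 0.5333 -0.0926  0.1497] [124 114 108]  | jigx -0.035
234 0.167 [ 0.5467 -0.0941  0.1976] [86 41 34]  | jigx -0.022
246 0.155 [ 0.5464 -0.0941  0.2107] [89 41 35]  | jigx -0.022
258 0.155 [ 0.5407 -0.0934  0.2121] [152  53  47]  | jigx -0.028
270 0.089 [ 0.5701 -0.0969  0.2719] [61 59 57]  | jigx 0.002
282 0.086 [ 0.5685 -0.0967  0.2753] [68 65 65]  | jigx -0.0
294 0.086 [ 0.5655 -0.0963  0.2764] [69 66 64]  | jigx -0.003
306 0.412 [ 0.3547 -0.0716  0.0008] [133  92  65]  | jigx -0.215
318 0.415 [ 0.3377 -0.0695  0.0025] [223 148  94]  | jigx -0.232
70
[ 0.54809338 -0.09432156  0.22350954] [243.17142857 269.98571429]
t 5.1333 pos [ 0.537  -0.0938  0.1596] yawx -6.7 q6 1.31 shift [-2.7216 -0.1527  0.7973] turn None
73 [-0.04553085 -0.05321059] [ 0.52268909 -0.09644524  0.17079911]
```

```bash
python3 -c "
from h import *
im,d,m=cam('wrist'); P=cloud(d,m)
for c in (240,243,246,249,259,262,265,268,272):
  print(c,[(r,P[r,c].round(3).tolist()) for r in (226,230,234,240,250)])
cv2.imwrite('pics/w3.png',cv2.resize(im[200:290,195:315,::-1],(800,600),interpolation=cv2.INTER_CUBIC))
"
```

```text
240 [(226, [0.548, -0.087, 0.19]), (230, [0.548, -0.087, 0.195]), (234, [0.549, -0.088, 0.201]), (240, [0.548, -0.088, 0.207]), (250, [0.548, -0.088, 0.218])]
243 [(226, [0.549, -0.089, 0.192]), (230, [0.548, -0.089, 0.195]), (234, [0.549, -0.089, 0.202]), (240, [0.549, -0.089, 0.208]), (250, [0.547, -0.089, 0.215])]
246 [(226, [0.53, -0.087, 0.148]), (230, [0.547, -0.09, 0.192]), (234, [0.547, -0.09, 0.198]), (240, [0.547, -0.091, 0.205]), (250, [0.547, -0.091, 0.215])]
249 [(226, [0.531, -0.089, 0.151]), (230, [0.547, -0.092, 0.193]), (234, [0.547, -0.092, 0.198]), (240, [0.547, -0.092, 0.205]), (250, [0.546, -0.092, 0.215])]
259 [(226, [0.53, -0.096, 0.15]), (230, [0.546, -0.097, 0.192]), (234, [0.546, -0.097, 0.197]), (240, [0.546, -0.097, 0.205]), (250, [0.546, -0.097, 0.215])]
262 [(226, [0.528, -0.098, 0.148]), (230, [0.546, -0.099, 0.193]), (234, [0.546, -0.099, 0.198]), (240, [0.546, -0.098, 0.204]), (250, [0.546, -0.098, 0.215])]
265 [(226, [0.547, -0.101, 0.19]), (230, [0.547, -0.1, 0.195]), (234, [0.547, -0.1, 0.201]), (240, [0.547, -0.1, 0.207]), (250, [0.546, -0.1, 0.216])]
268 [(226, [0.547, -0.102, 0.191]), (230, [0.547, -0.102, 0.196]), (234, [0.547, -0.102, 0.201]), (240, [0.547, -0.101, 0.208]), (250, [0.547, -0.101, 0.218])]
272 [(226, [0.462, -0.107, -0.0]), (230, [0.457, -0.106, 0.0]), (234, [0.453, -0.106, 0.001]), (240, [0.547, -0.103, 0.208]), (250, [0.573, -0.103, 0.267])]
```

View pics/w3.png

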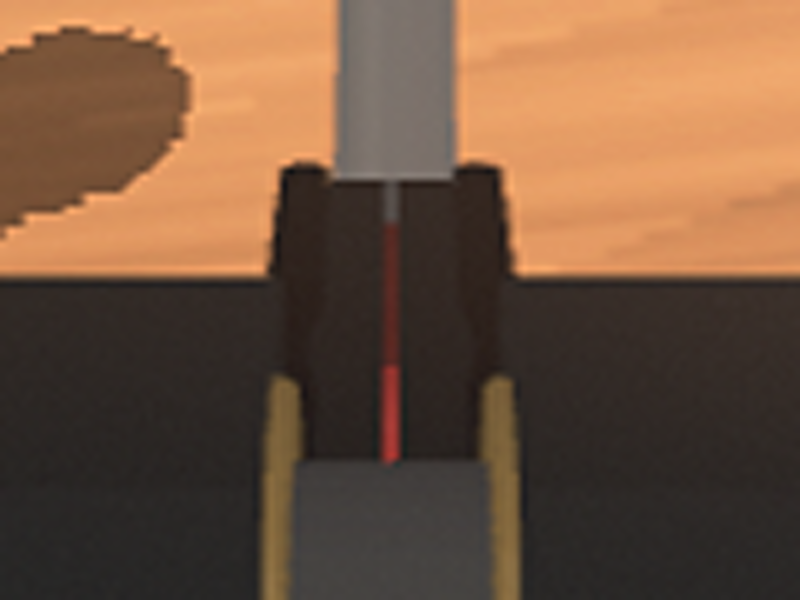

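The fingertips really sit about 39 mm higher than the nominal tool frame gives (tip at z = 0.19 with TCP reading 0.159), so they passed over the ball. From here I'll correct z by that offset.

Emit:
{"op": "move_arm", "data": {"motion": "-1 -0.42 0 0 0; -1 -0.42 0 0 0; -1 -0.42 0 0 0; -1 -0.42 0 0.19 0; -1 -0.42 0 0.19 0; -1 -0.33 0 0.19 0; -1 -0.24 0 0.19 0; -1 -0.16 0 0.19 0; -1 -0.08 0 0.19 0; -1 0 0 0.19 0; -1 0.1 0 0.19 0; -1 0.2 0 0.19 0"}}

```text
time: 6.23
position: [0.5776, -0.0986, 0.1221]
tool_rot: [0.998, -0.059, -0.001, -0.0]
ft_force: [-1.8, 0.3, -0.3]
grip_width: -0.0001
grip_force: 0.3
```

Emit:
{"op": "move_arm", "data": {"motion": "-1 0.08 0 0 0; -1 0.08 0 0 0; -1 0.08 0 0 0"}}

```text
time: 6.48
position: [0.5935, -0.1005, 0.1215]
tool_rot: [0.998, -0.058, -0.0, 0.0]
ft_force: [-0.1, 0.1, -0.0]
grip_width: 0.0008
grip_force: 0.0
```

```bash
python3 ball.py; python3 -c "
from h import *
to(*jig(.02,-.05),.12,-6.8)"
```

```text
85 [ 0.06704666 -0.05190654] [ 0.63462908 -0.10847999  0.16865608]
t 6.5333 pos [ 0.5924 -0.1002  0.1213] yawx -6.69 q6 1.33 shift [-0.0205  0.0067  0.0063] turn 0.0006
```

The lever is locked (ball at jig x = +0.067). Now the mallet.

Emit:
{"op": "move_arm", "data": {"motion": "-1 0 0 -0.5 0; -1 0 0 -0.5 0; -1 0 0 -0.5 0; -1 -0.3 -1 -0.5 0; -1 -0.3 -1 -0.5 0; -1 -0.3 -1 -0.5 0; -1 -0.3 -1 -0.5 0; 1 -0.3 -1 -0.5 0; 1 -0.3 -1 -0.5 0; 1 -0.3 -1 -0.5 0"}}

```text
time: 7.37
position: [0.5546, 0.1072, 0.2211]
tool_rot: [0.998, -0.056, -0.001, 0.0]
ft_force: [0.4, -1.0, -0.6]
grip_width: 0.0132
grip_force: 0.0
```

```bash
python3 -c "
from h import *
to(.49,.3568,.22,-1.2)"
```

```text
t 7.3667 pos [0.5546 0.1072 0.2211] yawx -6.45 q6 1.68 shift [-0.461  -1.2036  0.0056] turn -0.0291
```

Emit:
{"op": "move_arm", "data": {"motion": "1 -0.46 -1 0 -0.029; 1 -0.46 -1 0 -0.029; 1 -0.46 -1 0 -0.029; 1 -0.46 -1 0 -0.029; 1 -0.46 -1 0 -0.029; 1 -0.46 -1 0 -0.029; 1 -0.46 -1 0 -0.029; 1 -0.46 -1 0 -0.029"}}

```text
time: 8.03
position: [0.4891, 0.3133, 0.2208]
tool_rot: [1.0, -0.013, -0.0, 0.001]
ft_force: [-0.2, -0.4, -0.2]
grip_width: 0.0658
grip_force: 0.0
```

```bash
python3 -c "
from h import *
im,d,m=cam('wrist'); P=cloud(d,m); hs=cv2.cvtColor(im,cv2.COLOR_RGB2HSV)
Z=P[...,2]
k=(hs[...,0]>3)&(hs[...,0]<17)&(hs[...,1]>170)&(Z>.071)&(Z<.081); k=cv2.morphologyEx(k.astype(np.uint8),cv2.MORPH_OPEN,np.ones((5,5)))>0
print('headtop',k.sum(),cv2.minEnclosingCircle(P[k][:,:2].astype(np.float32)),np.median(Z[k]))
b=(hs[...,2]<70)&(Z>.045)&(Z<.058); b=cv2.morphologyEx(b.astype(np.uint8),cv2.MORPH_OPEN,np.ones((5,5)))>0
print('handle',b.sum(),cv2.minAreaRect(P[b][:,:2].astype(np.float32)),np.median(Z[b]), cv2.fitLine(P[b][:,:2].astype(np.float32),cv2.DIST_L2,0,.01,.01).ravel())
k=(hs[...,0]>105)&(hs[...,0]<125)&(hs[...,1]>150)&(Z<.03)
if k.sum()>50: print('pad',k.sum(),cv2.minEnclosingCircle(P[k][:,:2].astype(np.float32)))
# fingertip height
c=(d>0)&(d<.23); print('lowest near', np.percentile(P[c][:,2],[0,.5,2]) if c.any() else None)
cv2.imwrite('pics/w4.png',cv2.resize(im[...,::-1],(640,480)))
to(.5137,.3568,.1,-1.2)"
```

```text
headtop 0 ((0.0, 0.0), 0.0) nan
handle 2143 ((0.6096795797348022, 0.2965547740459442), (0.5352363586425781, 0.11041238903999329), 89.68001556396484) 0.05259592144177627 [0.02402416 0.9997114  0.6162823  0.40457547]
pad 5391 ((0.4043784737586975, 0.33867642283439636), 0.05951637402176857)
lowest near [0.24832748 0.25575895 0.27172619]
t 8.0833 pos [0.4895 0.3127 0.2208] yawx -1.56 q6 1.98 shift [ 0.1151 -0.2246  0.6036] turn -0.002
  return _methods._mean(a, axis=axis, dtype=dtype,
  ret = ret.dtype.type(ret / rcount)
```

View pics/w4.png

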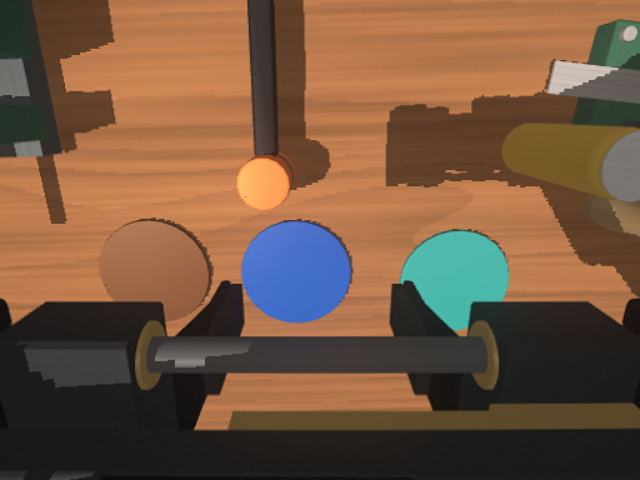

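The wrist view shows the head top at (264,183), the handle axis from (265,140) to (260,20), and the blue pad centre at (297,271).

```bash
python3 -c "
from h import *
m=robot.camera_model('wrist')
c=np.array([(264,183),(265,140),(260,20)],float)*.8
p=ray(m,c,[.076,.052,.052]);print(p.round(4))
d=p[2]-p[1];a=np.degrees(np.arctan2(d[1],d[0]));print(a)
im,d,m=cam('wrist'); P=cloud(d,m); q=P[140:154,205:218].reshape(-1,3); print('cloud',np.median(q,0))
to(*p[0][:2],.055-.05,a)
"
```

```text
[[0.5158 0.3568 0.076 ]
 [0.5497 0.3566 0.052 ]
 [0.6445 0.3546 0.052 ]]
-1.2418142203215288
cloud [0.51587384 0.35679862 0.07689175]
t 8.1333 pos [0.4897 0.3124 0.2208] yawx -1.62 q6 1.98 shift [ 0.1243 -0.2265  1.0787] turn -0.0021
```

Emit:
{"op": "move_arm", "data": {"motion": "1 0.124 -0.226 0 -0.002; 1 0.124 -0.226 0 -0.002; 1 0.124 -0.226 0.3 -0.002; 1 0.124 -0.226 0.5 -0.002; 1 0.124 -0.226 0.6 -0.002; 1 0.124 -0.226 0.6 -0.002; 1 0.124 -0.226 0.6 -0.002"}}

```text
time: 8.72
position: [0.5145, 0.3569, 0.0991]
tool_rot: [1.0, -0.011, -0.002, 0.001]
ft_force: [0.2, 0.9, 0.3]
grip_width: 0.0864
grip_force: 0.0
```

```bash
python3 -c "
from h import *
print(robot.get_obs()['grip_width']);to(.5158,.3568,.005,-1.24)
"
```

```text
0.08641424750662974
t 8.7167 pos [0.5145 0.3569 0.0991] yawx -1.26 q6 2.02 shift [ 0.0084 -0.0007  0.4706] turn -0.0001
```

Emit:
{"op": "move_arm", "data": {"motion": "1 0.005 0 0.15 0; 1 0.005 0 0.3 0; 1 0.005 0 0.4 0; 1 0.005 0 0.47 0; 1 0.005 0 0.47 0; 1 0.005 0 0.47 0; -1 0.005 0 0.47 0; -1 0.005 0 0.47 0; -1 0.005 0 0.47 0; -1 0.005 0 0.47 0; -1 0.005 0 0.47 0; -1 0.005 0 0.47 0", "newtons": 50}}

```text
time: 9.72
position: [0.5161, 0.3592, 0.0072]
tool_rot: [1.0, -0.01, 0.0, -0.0]
ft_force: [0.6, 0.2, 0.5]
grip_width: 0.0549
grip_force: 0.0
```

Emit:
{"op": "move_arm", "data": {"motion": "-1 0 0 0 0; -1 0 0 0 0; -1 0 0 0 0; -1 0 0 0 0"}}

```text
time: 10.05
position: [0.5158, 0.3587, 0.0069]
tool_rot: [1.0, -0.01, -0.0, 0.0]
ft_force: [-0.4, -1.8, 2.9]
grip_width: 0.0451
grip_force: 50.0
```

Gripped at 50 N. Lift and turn the handle towards jig +y.

Emit:
{"op": "move_arm", "data": {"motion": "-1 0 0 -0.2 0; -1 0 0 -0.4 0; -1 0 0 -0.6 0; -1 0 0 -0.8 0; -1 0 0 -1 -0.04; -1 0 0 -1 -0.08; -1 0 0 -1 -0.12; -1 0 0 -1 -0.16; -1 0 0 -1 -0.2; -1 0 0 -1 -0.24; -1 0 0 -1 -0.27; -1 0 0 -1 -0.27"}}

```text
time: 11.05
position: [0.5149, 0.3589, 0.2054]
tool_rot: [0.915, 0.403, -0.001, -0.0]
ft_force: [0.8, -0.1, -3.5]
grip_width: 0.0451
grip_force: 50.0
```

```bash
python3 -c "
from h import *
to(.582,.006,.205,83)
"
```

```text
t 11.05 pos [0.5149 0.3589 0.2054] yawx 47.57 q6 1.17 shift [-1.076   1.4381  0.0024] turn -0.1968
```

Emit:
{"op": "move_arm", "data": {"motion": "-1 -0.7 0.93 0 -0.04; -1 -0.7 0.93 0 -0.08; -1 -0.7 0.93 0 -0.12; -1 -0.7 0.93 0 -0.16; -1 -0.7 0.93 0 -0.197; -1 -0.7 0.93 0 -0.197; -1 -0.7 0.93 0 -0.197; -1 -0.7 0.93 0 -0.197; -1 -0.7 0.93 0 -0.197; -1 -0.7 0.93 0 -0.197"}}

```text
time: 11.88
position: [0.5578, 0.1312, 0.2064]
tool_rot: [0.749, 0.662, -0.0, -0.001]
ft_force: [-0.4, -0.1, -3.8]
grip_width: 0.0453
grip_force: 50.0
```

```bash
python3 -c "
from h import *
to(.582,.006,.205,83)
"
```

```text
t 11.8833 pos [0.5578 0.1312 0.2064] yawx 82.91 q6 0.16 shift [-0.6065  0.1975  0.0066] turn -0.0005
```

Emit:
{"op": "move_arm", "data": {"motion": "-1 -0.2 0.197 0 0; -1 -0.4 0.197 0 0; -1 -0.6 0.197 0 0; -1 -0.605 0.197 0 0; -1 -0.605 0.197 0 0; -1 -0.605 0.197 0 0"}}

```text
time: 12.38
position: [0.5823, 0.0063, 0.2066]
tool_rot: [0.75, 0.662, 0.0, -0.001]
ft_force: [0.3, 0.1, -3.2]
grip_width: 0.0453
grip_force: 50.0
```

```bash
python3 -c "
from h import *
to(.582,.006,.124,83)
im,d,m=cam('scene'); im2,_,_=cam('top')
cv2.imwrite('pics/s5.png',np.hstack([cv2.resize(im[120:270,150:350,::-1],(400,300)),cv2.resize(im2[120:270,180:380,::-1],(400,300))]))
"; python3 ball.py
```

```text
t 12.3833 pos [0.5823 0.0063 0.2066] yawx 82.9 q6 -0.06 shift [-0.0023 -0.0011  0.4132] turn -0.0006
84 [ 0.06800936 -0.05210165] [ 0.6355619  -0.10878772  0.16819394]
```

View pics/s5.png

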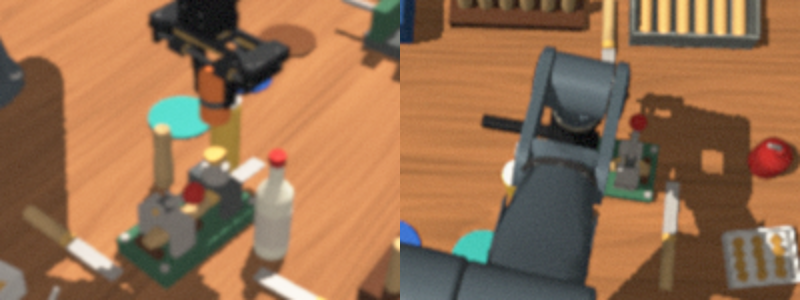

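The mallet head is right above the punch, and the lever is locked with its ball at jig +x. Now I'll press.

Emit:
{"op": "move_arm", "data": {"motion": "-1 0 0 0.12 0; -1 0 0 0.24 0; -1 0 0 0.32 0; -1 0 0 0.34 0; -1 0 0 0.36 0; -1 0 0 0.38 0; -1 0 0 0.4 0; -1 0 0 0.41 0; -1 0 0 0.42 0; -1 0 0 0.43 0; -1 0 0 0.435 0; -1 0 0 0.435 0"}}

```text
time: 13.53
position: [0.5833, 0.0056, 0.1208]
tool_rot: [0.749, 0.662, 0.001, 0.0]
ft_force: [-2.3, 3.4, 6.8]
grip_width: 0.0453
grip_force: 50.0
```

Emit:
{"op": "move_arm", "data": {"motion": "-1 0 0 0.008 0; -1 0 0 0.015 0; -1 0 0 0.02 0; -1 0 0 0.02 0; -1 0 0 0.02 0"}}

```text
time: 13.95
position: [0.5834, 0.0056, 0.1206]
tool_rot: [0.749, 0.662, 0.001, 0.001]
ft_force: [-8.0, 4.4, 27.6]
grip_width: 0.0451
grip_force: 50.0
```

Bottomed at 27 N. Lift and carry to the pad.

Emit:
{"op": "move_arm", "data": {"motion": "-1 0 0 -0.1 0; -1 0 0 -0.25 0; -1 0 0 -0.45 0; -1 0 0 -0.45 0; -1 0 0 -0.45 0; -1 0.2 0 -0.45 0; -1 0.4 0.2 -0.45 0; -1 0.6 0.4 -0.45 0; -1 0.8 0.6 -0.45 0; -1 1 0.7 -0.45 0; -1 1 0.7 -0.45 0; -1 1 0.7 -0.45 0"}}

```text
time: 14.95
position: [0.7495, 0.1921, 0.2005]
tool_rot: [0.748, 0.664, 0.001, -0.001]
ft_force: [-0.3, 0.2, -3.7]
grip_width: 0.045
grip_force: 50.0
```

```bash
python3 -c "
from h import *
to(.4044,.3387,.03,83)
"; python3 ball.py
```

```text
t 14.95 pos [0.7495 0.1921 0.2005] yawx 83.15 q6 0.22 shift [ 0.5189 -1.8013  0.8531] turn 0.0008
88 [ 0.06724756 -0.05151554] [ 0.63487486 -0.10811553  0.16879532]
```

I had the y sign wrong, so the arm went out over free bench. Correcting.

Emit:
{"op": "move_arm", "data": {"motion": "-1 0.3 -1 0 0; -1 0.3 -1 0 0; -1 0.3 -1 0 0; -1 0.3 -1 0 0; -1 0.3 -1 0 0; -1 0.3 -1 0 0; -1 0.3 -1 0 0; -1 0.3 -1 0 0"}}

```text
time: 15.67
position: [0.5546, 0.2696, 0.2049]
tool_rot: [0.749, 0.662, -0.001, 0.0]
ft_force: [0.5, 0.8, -3.1]
grip_width: 0.0452
grip_force: 50.0
```

```bash
python3 -c "
from h import *
to(.4044,.3387,.03,83)
"
```

```text
t 15.6667 pos [0.5546 0.2696 0.2049] yawx 82.94 q6 0.4 shift [ 0.2522 -0.7875  0.8744] turn -0.0003
```

Emit:
{"op": "move_arm", "data": {"motion": "-1 0.25 -0.79 0 0; -1 0.25 -0.79 0 0; -1 0.25 -0.79 0 0; -1 0.25 -0.79 0 0; -1 0.25 -0.79 0 0; -1 0.25 -0.79 0.2 0; -1 0.25 -0.79 0.4 0; -1 0.25 -0.79 0.6 0; -1 0.25 -0.79 0.75 0; -1 0.25 -0.79 0.85 0; -1 0.25 -0.79 0.85 0; -1 0.25 -0.79 0.85 0"}}

```text
time: 16.67
position: [0.4055, 0.3388, 0.0346]
tool_rot: [0.75, 0.662, -0.001, -0.0]
ft_force: [0.1, 0.4, -3.0]
grip_width: 0.0449
grip_force: 50.0
```

```bash
python3 -c "
from h import *
to(.4044,.3387,.013,83)
"
```

```text
t 16.6667 pos [0.4055 0.3388 0.0346] yawx 82.84 q6 0.61 shift [-0.0009 -0.0054  0.1081] turn -0.0009
```

Emit:
{"op": "move_arm", "data": {"motion": "-1 0 -0.005 0.04 0; -1 0 -0.005 0.07 0; -1 0 -0.005 0.09 0; -1 0 -0.005 0.1 0; -1 0 -0.005 0.106 0; -1 0 -0.005 0.106 0; -1 0 -0.005 0.106 0"}}

```text
time: 17.25
position: [0.4036, 0.34, 0.015]
tool_rot: [0.749, 0.662, 0.0, 0.0]
ft_force: [0.3, -0.3, -4.0]
grip_width: 0.0452
grip_force: 50.0
```

Emit:
{"op": "move_arm", "data": {"motion": "-1 0 0 0.006 0; -1 0 0 0.012 0; -1 0 0 0.012 0; -1 0 0 0.012 0"}}

```text
time: 17.58
position: [0.4037, 0.34, 0.0128]
tool_rot: [0.749, 0.662, 0.0, 0.0]
ft_force: [-1.0, -0.8, 3.7]
grip_width: 0.0451
grip_force: 50.0
```

Resting on the pad (force rose by about 7 N). Release and rise.

Emit:
{"op": "move_arm", "data": {"motion": "1 0 0 0 0; 1 0 0 0 0; 1 0 0 0 0; 1 0 0 0 0; 1 0 0 0 0; 1 0 0 0 0; 1 0 0 0 0; 1 0 0 0 0; 1 0 0 0 0; 1 0 0 0 0; 1 0 0 0 0; 1 0 0 0 0", "newtons": 10}}

```text
time: 18.58
position: [0.4035, 0.3398, 0.0122]
tool_rot: [0.749, 0.662, 0.0, -0.0]
ft_force: [-0.6, -0.9, 0.2]
grip_width: 0.0866
grip_force: 0.0
```

Emit:
{"op": "move_arm", "data": {"motion": "1 0 0 -0.1 0; 1 0 0 -0.2 0; 1 0 0 -0.4 0; 1 0 0 -0.6 0; 1 0 0 -0.8 0; 1 0 0 -1 0; 1 0 0 -1 0; 1 0 0 -1 0"}}

```text
time: 19.25
position: [0.405, 0.3407, 0.2151]
tool_rot: [0.749, 0.662, 0.003, 0.001]
ft_force: [0.3, 0.0, -0.6]
grip_width: 0.0871
grip_force: 0.0
```

```bash
python3 -c "
from h import *
to(*jig(.13,-.05),.24,-6.8)
im,d,m=cam('scene'); P=cloud(d,m)
cv2.imwrite('pics/s6.png',cv2.resize(im[110:290,150:390,::-1],(800,600)))
"; python3 ball.py
```

```text
t 19.25 pos [0.405  0.3407 0.2151] yawx 82.94 q6 0.61 shift [-2.0763  1.731  -0.123 ] turn 0.4985
91 [ 0.06673641 -0.05148052] [ 0.63437145 -0.10802024  0.16836153]
```

View pics/s6.png

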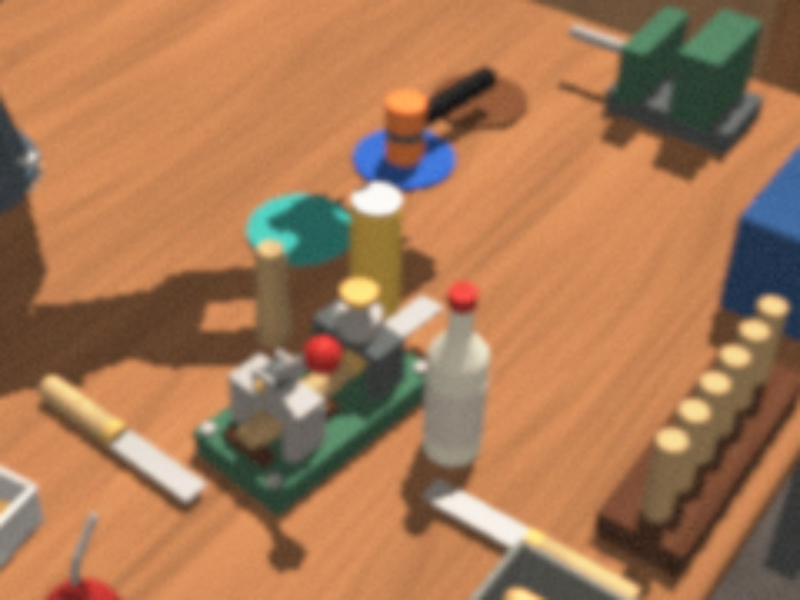

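The mallet stands on the blue pad (head at (405,125)), the punch is up, the lever is locked and the bystanders are in place. Now I'll go to the far side of the lever, keeping this orientation (tool y lies along jig +x).

Emit:
{"op": "move_arm", "data": {"motion": "-1 -1 0.85 -0.12 0; -1 -1 0.85 -0.12 0; -1 -1 0.85 -0.12 0; -1 -1 0.85 -0.12 0; -1 -1 0.85 -0.12 0; -1 -1 0.85 -0.12 0; -1 -1 0.85 -0.12 0; -1 -1 0.85 -0.12 0"}}

```text
time: 20.02
position: [0.5489, 0.117, 0.2341]
tool_rot: [0.751, 0.66, -0.001, -0.0]
ft_force: [-0.2, 0.2, -0.4]
grip_width: 0.0417
grip_force: 0.0
```

Emit:
{"op": "move_arm", "data": {"motion": "-1 -1 0.85 0 0; -1 -1 0.85 0 0; -1 -1 0.85 0 0; -1 -1 0.85 0 0; -1 -1 0.85 0 0; -1 -1 0.85 0 0; -1 -1 0.85 0 0; -1 -1 0.85 0 0"}}

```text
time: 20.68
position: [0.6919, -0.1009, 0.2332]
tool_rot: [0.75, 0.661, -0.001, -0.001]
ft_force: [0.1, 0.1, -0.2]
grip_width: 0.0006
grip_force: 0.0
```

```bash
python3 -c "
from h import *
to(*jig(.13,-.05),.12,83)
"
```

```text
t 20.6833 pos [ 0.6919 -0.1009  0.2332] yawx 82.77 q6 -0.18 shift [-0.0621  0.0371  0.5661] turn -0.0013
```

Emit:
{"op": "move_arm", "data": {"motion": "-1 -0.06 0.04 0.2 0; -1 -0.06 0.04 0.4 0; -1 -0.06 0.04 0.56 0; -1 -0.06 0.04 0.56 0; -1 -0.06 0.04 0.56 0; -1 -0.06 -0.06 0.56 0; -1 -0.06 -0.16 0.56 0; -1 -0.06 -0.25 0.56 0; -1 -0.06 -0.34 0.56 0; -1 -0.06 -0.43 0.56 0; -1 -0.06 -0.52 0.56 0; -1 -0.06 -0.61 0.56 0"}}

```text
time: 21.68
position: [0.5713, -0.0955, 0.1287]
tool_rot: [0.749, 0.663, 0.002, 0.004]
ft_force: [0.0, -0.5, -0.6]
grip_width: 0.0004
grip_force: 0.0
```

Emit:
{"op": "move_arm", "data": {"motion": "-1 0 -0.07 0 0; -1 0 -0.12 0 0; -1 0 -0.12 0 0; -1 0 -0.12 0 0; -1 0 -0.12 -0.2 0; -1 0 -0.12 -0.4 0; -1 0 -0.12 -0.6 0; -1 0 -0.12 -0.6 0; -1 0 -0.12 -0.6 0; -1 0 -0.12 -0.6 0"}}

```text
time: 22.52
position: [0.5459, -0.0927, 0.245]
tool_rot: [0.749, 0.662, 0.001, 0.001]
ft_force: [-0.2, -0.0, -1.7]
grip_width: 0.0005
grip_force: 0.0
```

```bash
python3 ball.py; python3 -c "
from h import *
o=robot.get_obs();print(o['position'],o['joint_velocities'].round(3))
im,d,m=cam('scene');P=cloud(d,m);hs=cv2.cvtColor(im,cv2.COLOR_RGB2HSV).astype(int)
X,Y,Z=np.moveaxis(P,-1,0)
k=(hs[...,0]>4)&(hs[...,0]<16)&(hs[...,1]>190)&(Z>.03)&(Z<.1)&(abs(X-.405)<.06)&(abs(Y-.34)<.06);print('mallet',k.sum(),P[k].mean(0),P[k][:,2].max())
k=(hs[...,0]>12)&(hs[...,0]<30)&(hs[...,1]>110)&(abs(X-.582)<.02)&(abs(Y-.006)<.02)&(Z>.1);print('punch',k.sum(),np.percentile(P[k][:,2],90) if k.any() else None)
k=(Z>.1)&(Z<.2)&(X>.66)&(X<.8)&(Y>-.1)&(Y<.12);print('bottle',np.median(P[k],0))
k=(Z>.135)&(Z<.165)&(X>.5)&(X<.65)&(Y>.08)&(Y<.2);print('can',np.median(P[k],0))
"
```

```text
72 [-0.04739553 -0.05140999] [ 0.52105073 -0.09443653  0.16851884]
[ 0.5450757  -0.09250111  0.24384913] [-0.003  0.02   0.021  0.001 -0.    -0.   ]
mallet 4 [0.41892331 0.32482114 0.06464668] 0.06768126060898771
punch 72 0.13018434532628573
bottle [ 0.70130475 -0.00707677  0.13146168]
can [0.53863679 0.09799533 0.14850284]
```

The lever is unlocked, the punch is up, the mallet is on the pad, the bystanders are unmoved and the arm is clear, so I'm handing in.

```bash
python3 -c "
from rig import robot
print(robot.hand_in())"
```

```text
the job is handed in; nothing more can be done
None
```

I handed the job in with the lever back on its unlocked side, the punch pressed to its stop and sprung back, and the mallet standing released on the blue pad; no verdict was returned, and I viewed 12 pictures, over the limit of 10.

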